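Hold the neck cradle down with a T-bolt cam clamp in the slotted rail

ROBOT

A 6-joint arm with a two-finger parallel gripper is mounted at the origin on a cart in front of the work surface, level with it; the furniture and walls round the work are solid. World frame = base frame: x ahead of the robot, y to its left, z up, the work surface at z = 0. Lengths are in m, angles in degrees, forces in N, time in s.
With the tool pointing down it reaches from about 0.3 to 0.75 m from the base axis. Payload 8.5 kg.
Tool frame: the origin (TCP) lies midway between the tips of the shut fingers; the grasp point (between the pads) lies 19 mm behind it; z points along the fingers, y is the line along which they close (so a half turn about z gives the same grasp; the last joint's range is limited). The gripper opens to 88 mm and grips with 3 to 60 N. Pads are 18 mm wide; open, the fingers measure 123 mm over their backs; the gripper's body (75 mm by 187 mm) begins 45 mm behind the grasp point.
Start: joints at [-87.508, 21.807, 74.336, -0, 83.858, -12.336], TCP at [0.141, -0.532, 0.239] pointing down, gripper open.
Joint ranges: [-178.18, 178.18], [-50.72, 133.34], [12.68, 142.11], [-81.47, 261.47], [9.98, 163.14], [-165.26, 165.26]. Speed limits (degrees/s): [136.94, 136.94, 180, 180, 180, 180].

INTERFACE

Orientations are given as [roll, pitch, yaw] about the fixed x, y, z axes, in that order (R = Rz(yaw) Ry(pitch) Rx(roll)).
In Python, from station import robot gives the robot as it stands.
- The arm moves only by the shell command python3 -m jog 'ROWS' [FORCE]. ROWS is text: rows parted by semicolons, each of 7 numbers parted by spaces: the finger opening in m, from 0 to 0.0881, then the shift along the tool's x, y, z in m, then the turn, a rotation vector about the tool's x, y, z in rad. A call has 1 to 5 rows; each row shifts and turns the commanded pose from where the row before left it, along the tool's axes as they then stand; what a row does not reach is not made up. A row lasts 1/8 s, in which the tool goes at most 62.5 mm and 10.7 degrees, less where a joint would pass 70% of its speed; a pose out of reach is approached as far as the arm can. A call with a gripper value outside its range is refused whole. The fingers move at their own pace and stop on an object; FORCE is the grip in N (left out, the last holds). Time passes only in rows, so rows that do not move let the fingers close. It gives the time, the measured TCP pose, the force, the opening and the grip force at its end, in the units of the state.
- robot.get_state(): the state, without advancing time (a new reading comes with each control period).
- robot.grab_frame(name): name is "scene" or "side" or "wrist"; returns the picture (400x640x3 uint8, red, green, blue); there is no depth.
- robot.calibration(name): a dict with "vfov" (degrees; the focal length in pixels is half the picture's height over the tangent of half this angle, whatever the lens; pixels are square), "cx", "cy" (the principal point, pixels), "dist_coeffs" ([k1, k2, p1, p2, k3] as OpenCV has them; the pictures are not rectified), "pose" (4x4, takes a point from camera to world coordinates). Camera axes: x right, y up, looking along -z (the intrinsics and any distortion apply to the point x, -y, -z); pixel columns grow to the right and rows downward; lengths in m; the calibration is good to about 2 mm. A picture is of the moment at which its call begins: read the wrist's pose just before it. calibration takes no time and is no camera call; for the wrist camera it gives the pose at the moment of the call.
- robot.hand_in(): hands the job in; it is judged then, once.
Trained networks look in the newest picture that a camera, given by its name, has taken for a name from the list of things; names that differ only in an ending like _2 or _b are one class to them, and where a whole thing is asked for, a point or a joint stands for the part that bears it (a point fixed in the world has none). Each returns a list of dicts, best first, with "confidence" (0 to 1); they miss things now and then, are a little off and sometimes report something else, mostly with a low value. They report only what shows in the picture. A call takes as long as a camera call. They do not tell look-alikes from the thing itself.
- robot.silhouettes(camera, label): "region" (400x640 bool, what is visible of it) and "position" ([row, column] in pixels, amid what is visible of it).
- robot.spot_point(camera, label): "position" ([row, column] in pixels: a listed point, or the origin of a listed thing).
The state is a dict: "time": time; "joint_pos": joint angles; "joint_velocities": joint speeds; "joint_torque": joint torques, N m; "eef_pos": TCP position; "tcp_rot": TCP orientation; "wrist_force": force on the tool from outside, world axes, zero at the start; "torque": the same for the moment, N m; "opening": finger opening in m; "grip_force": force on a finger pad.
Only numpy, scipy, OpenCV 4.12 (cv2) and the standard library are available. Lean on these libraries where they do the work, as an engineer would, in place of code of your own. Each camera call takes 0.05 s, during which the arm holds its last target. There are 200 camera calls.

TASK

Clamp the wooden cradle to the plywood board. Lift the cam clamp out of its wooden holder, lower its hammer head lengthwise into the slot of the steel rail beside one of the cradle's two raised ends, and give the clamp a quarter turn so that the head catches under the rail's lips and the rubber foot of its toe stands over that end; then press the cam lever fully down so that the foot bears hard on the wood. Leave the cradle where it lies, and do not knock over the glue bottle.

Things in the scene. Friction and masses are not known exactly. Their poses are not given: they have to be found in the camera images.
- slot (a point): Middle of the rail's slot, level with the rail's top (59 mm above the bench). x points across the slot towards the cradle, y along it, z up. Slot 24 mm wide, open 125 mm each way along y. Its lips are turned in, 8 mm deep; below them the channel is 49 mm wide and 38 mm deep from the rail's top.
- board: Fixed plywood board 150 x 270 x 18 mm on the bench, at some yaw, origin at the centre of its underside, axes as the slot's. It carries the rail (steel strut 54 mm wide, 41 mm high, 260 mm long with its black end caps) and, behind the cradle, a low fence 14 mm high.
- cradle_top (a point): Cradle: loose wooden block 50 mm wide (x), 166 long (y), 50 high with a hollow 10 mm deep across the middle of its top, lying on the board 6 mm beside the rail and parallel to it. Point: middle of length and width, 9 mm above the rail's top. x points away from the rail. The raised ends are 50 mm high 32 mm from the middle (+y and -y) and fall evenly to 47 mm at 80 mm.
- clamp_grip (a point): Centre of the clamp's grey hub, the place to grip: 34 mm long (x), 30 wide (y, two flat faces), 44 high. x points along the toe, z up. The toe reaches 64 mm out along +x (22 mm wide, top 4 mm under the hub centre). On the -x side is the cam lever. A dome nut stands on the hub, to 28 mm above its centre. Weight 0.5 kg. The clamp starts upright in the holder, lever up.
- clamp_head (a point): Middle of the upper face of the hammer head, on the stud's axis, 54 mm below the hub centre while the lever is up. Head 40 mm long in the toe's direction (x), 18 wide, 14 high, foot tapered 3 mm. 10 mm above this point is the underside of a round washer (50 mm across), which lies on the rail's top when the head is right in; the head is then 2 mm below the lips. Turns with the hub.
- clamp_lever (a joint): Cam lever, rad: 0 = up (48 degrees above level), 0.95 = fully down (6 below level). Pressing it down draws head and washer up to 14 mm towards the hub: head against the lips, hub 12 mm lower, clamp leaning back 3 degrees, foot hard on the wood. Needs 4 to 6 N at its tip; stays where it is left; must be up while the clamp is put in. Pivot 24 mm out along -x from the stud, 6 mm above hub centre.
- lever_tip (a point): Place to press the lever: upper face of its black end (34 mm long, 22 wide), 72 mm from the pivot along the lever and 7.5 mm above the line through the pivot. Lever up: 67 mm out along the clamp's -x from the stud, 65 mm above the hub centre; fully down: 96 mm out, 5 mm above it.
- clamp_pad: Rubber foot under the toe, 18 mm across, 52 mm out along +x from the stud; origin at the centre of its underside, 32 mm below the hub centre. With lever up and washer on the rail it clears the cradle's raised ends by 3 to 6 mm. It yields up to 9 mm upward; 1 mm takes 1.5 N.
- holder_top (a point): Centre of the top of the fixed wooden holder, 110 (x) x 75 x 36 mm, 36 mm above the bench; its pocket, 45 (x) x 23 mm and 27 mm deep, holds the clamp's head, the washer lying on the holder's top and the toe pointing along x.
- glue_bottle: White squeeze bottle with an orange tip, 49 mm across, 156 mm high, standing on the bench to the right of the board; origin at the centre of its foot.
There are look-alikes about, which are no part of the job. What is shaped like the glue_bottle but turquoise is not meant.

How it is judged (in metres and radians):
On the way, in this order (a step that is already met when the one before it is completed fails the run):
1. the hammer head is down in the slot, below the lips, lying lengthwise (z of clamp_head in the frame of slot below -0.006 m and x of clamp_head in the frame of slot between -0.01 and 0.01 m and angle between the x axis of clamp_head and the y axis of slot, either way round below 0.35 rad), for 0.1 s.
2. the head is turned across the slot under the lips, the lever still up (z of clamp_head in the frame of slot below -0.006 m and x of clamp_head in the frame of slot between -0.01 and 0.01 m and angle between the x axis of clamp_head and the x axis of slot, either way round below 0.3 rad and value of joint clamp_lever below 0.5 rad), for 0.2 s.
At the end, for the whole second after the job is handed in: Hammer head under the lips, within 10 mm of the slot's middle line, across it to within 17 degrees; lever over 0.8 rad; rubber foot presses on the cradle with over 3 N; cradle flat and within 20 mm of its start; clamp at rest, glue bottle upright (z of clamp_head in the frame of slot below -0.004 m and x of clamp_head in the frame of slot between -0.01 and 0.01 m and angle between the x axis of clamp_head and the x axis of slot, either way round below 0.3 rad and value of joint clamp_lever above 0.8 rad and contact force between clamp_pad and cradle above 3 N and distance of cradle_top from where it was at the start of the episode below 0.02 m and angle between cradle_top's own z axis and vertical below 0.1 rad and linear speed of clamp_pad below 0.02 m/s and angle between glue_bottle's own z axis and vertical below 0.4 rad); the robot touches nothing.
It fails at once if the glue bottle is knocked over (angle between glue_bottle's own z axis and vertical above 0.6 rad).
It fails at once if the cradle is pushed more than 40 mm away (distance of cradle_top from where it was at the start of the episode above 0.04 m).
It also fails if it takes over 54 s, if anything falls off the work surface, if the arm or the gripper's body presses on something with over 40 N, if the wrist force passes 120 N, or if a joint passes its speed limit or range.

## Working session

There is one attempt and no reset: what is moved stays moved. The work goes in short steps, Python scripts to look and compute and a shell command to move; the robot and the scene stay as the last step left them, time stands still between calls to the robot, and variables do not carry over. Pictures are saved under pics/ and viewed, at most 10 in all, crops included, and the job is handed in when it is done.

```bash
mkdir -p pics; ls
cat > h.py <<'E'
import numpy as np, cv2
from station import robot
def KD(n):
    c=robot.calibration(n); f=200/np.tan(np.radians(c["vfov"])/2)
    return np.array([[f,0,c["cx"]],[0,f,c["cy"]],[0,0,1.]]),np.array(c["dist_coeffs"],float),np.array(c["pose"])
def ray(n,rc,cal=None):
    K,D,T=cal or KD(n)
    u=cv2.undistortPoints(np.array([[[rc[1],rc[0]]]],float),K,D)[0,0]
    return T[:3,3],T[:3,:3]@np.array([u[0],-u[1],-1.])
def at_z(n,rc,z,cal=None):
    o,d=ray(n,rc,cal); return o+d*(z-o[2])/d[2]
def tri(obs):
    A=np.zeros((3,3));b=np.zeros(3)
    for o,d in obs:
        d=d/np.linalg.norm(d);P=np.eye(3)-np.outer(d,d);A+=P;b+=P@o
    x=np.linalg.solve(A,b)
    return x,[np.linalg.norm(np.cross(x-o,d/np.linalg.norm(d))) for o,d in obs]
def proj(n,p,cal=None):
    K,D,T=cal or KD(n)
    c=T[:3,:3].T@(np.array(p)-T[:3,3]); c=np.array([c[0],-c[1],-c[2]])
    return cv2.projectPoints(c[None],np.zeros(3),np.zeros(3),K,D)[0][0,0][::-1]
def save(n,im): cv2.imwrite("pics/"+n,im[:,:,::-1])
E
python3 - <<'E'
from h import *
np.set_printoptions(precision=3,suppress=True)
ims=[]
for n in ["scene","side","wrist"]:
    im=robot.grab_frame(n);save(n+"0.png",im)
    print(n,KD(n)[2][:3].tolist(),robot.calibration(n)["dist_coeffs"])
    for l in ["slot","cradle_top","clamp_grip","clamp_head","lever_tip","clamp_pad","holder_top","glue_bottle","board"]:
        print(n,l,[(np.round(r["position"],1).tolist(),round(r["confidence"],2)) for r in robot.spot_point(n,l)][:4])
E
```

```text
pics
scene [[-0.2534343508723846, -0.7439260388738133, 0.6183405845352627, 1.372192270046874], [0.9673301296652508, -0.199250500697594, 0.15675349506013192, 0.25266827137932873], [0.006591664410584217, 0.6378661980833249, 0.7701189929504546, 1.0340797888442113]] [0.002 0.    0.    0.    0.   ]
scene slot [([189.8, 330.5], 0.63)]
scene cradle_top [([206.6, 318.3], 0.62)]
scene clamp_grip [([196.1, 427.9], 0.6)]
scene clamp_head [([206.7, 421.8], 0.43)]
scene lever_tip [([166.8, 429.7], 0.69)]
scene clamp_pad []
scene holder_top [([204.2, 423.6], 0.98)]
scene glue_bottle [([265.4, 237.2], 0.97), ([201.2, 235.3], 0.84), ([196.8, 426.6], 0.67)]
scene board [([212.1, 319.3], 0.75), ([205.3, 422.3], 0.53)]
side [[-0.6266496277688322, -0.6364541357392175, 0.4497069902921566, 1.0823922484372939], [0.7792857691360617, -0.5081511315825983, 0.36673712314591433, 0.4337115924091527], [-0.004892242757755926, 0.5802659395240862, 0.8144123681459097, 0.918271370645336]] [0.031 0.    0.    0.    0.   ]
side slot [([186.1, 337.0], 0.93)]
side cradle_top [([192.9, 319.4], 0.76), ([229.7, 452.1], 0.62), ([183.9, 335.0], 0.57)]
side clamp_grip [([229.5, 455.3], 0.67)]
side clamp_head [([243.5, 447.1], 0.71)]
side lever_tip [([208.1, 327.0], 0.61)]
side clamp_pad [([231.6, 453.2], 0.44)]
side holder_top [([242.4, 445.7], 0.75)]
side glue_bottle [([236.0, 208.9], 0.86), ([164.8, 245.9], 0.8)]
side board [([207.4, 327.5], 0.7)]
wrist [[0.255628889884514, 0.9342769708275561, 0.24855665840547186, 0.20336653461109025], [-0.9667749624219208, 0.24698100627960437, 0.06592840488897957, -0.5145858899455911], [0.00020661680068911073, -0.2571515590432952, 0.9663710638212932, 0.38363494346926436]] [-0.051  0.     0.     0.     0.   ]
wrist slot []
wrist cradle_top []
wrist clamp_grip []
wrist clamp_head []
wrist lever_tip []
wrist clamp_pad []
wrist holder_top []
wrist glue_bottle []
wrist board []
```

Run:
```python
import cv2
a=cv2.imread("pics/scene0.png");b=cv2.imread("pics/side0.png")
cv2.imwrite("pics/a2.png",cv2.resize(a[120:310,190:500],None,fx=2.5,fy=2.5,interpolation=2))
cv2.imwrite("pics/b2.png",cv2.resize(b[110:300,190:500],None,fx=2.5,fy=2.5,interpolation=2))
```

```text
(no output)
```

View pics/a2.png

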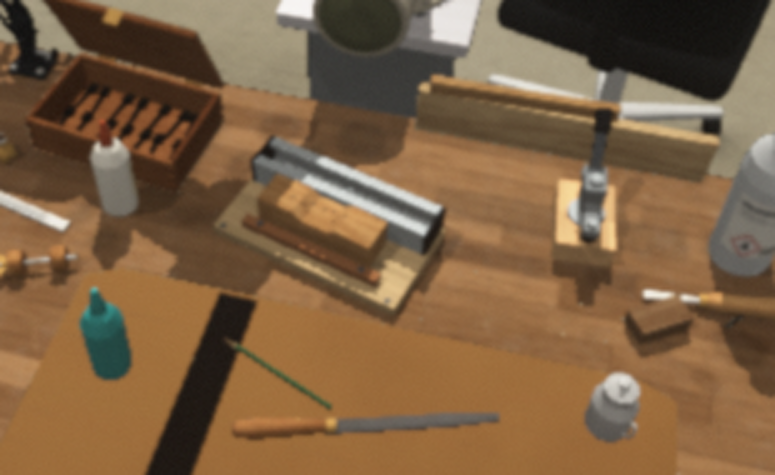

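View pics/b2.png

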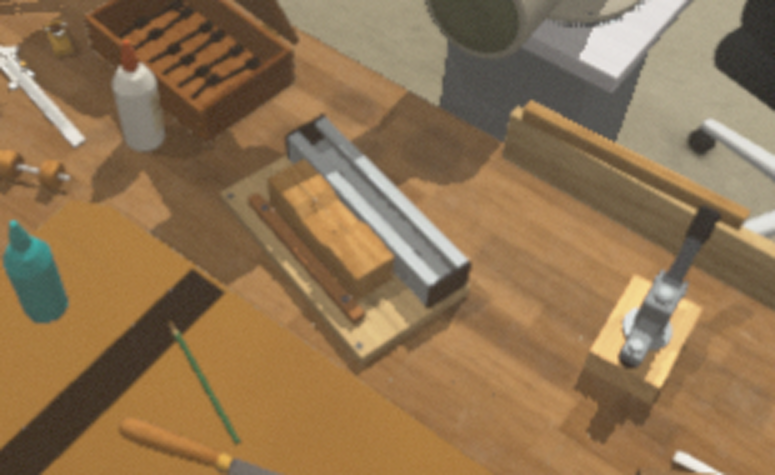

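The scene crop and the side crop show the same things:

| Thing | Scene crop (px) | Side crop (px) | Reading |
|---|---|---|---|
| Clamp in the pale holder | (592,200) | (655,310) | The only clamp, lever towards the robot, toe away from it |
| Rail with cradle and fence | (340,210) | (370,220) | Work area |
| White bottle, orange tip | (115,175) | (138,105) | The real glue bottle |
| Turquoise bottle | (105,335) | (35,270) | Look-alike |
| Grey spray can | (750,210) | – | Not a clamp |
| Small grey pot | (612,405) | – | Not a clamp |

The clamp is at full-frame scene pixel (427,196).

Run:
```python
from h import *
np.set_printoptions(precision=3,suppress=True)
S=lambda r,c:ray("scene",(r,c)); B=lambda r,c:ray("side",(r,c))
for n,a,b in [("slot",(189.8,330.5),(186.1,337)),("cradle",(206.6,318.3),(192.9,319.4)),("grip",(196.1,427.9),(229.5,455.3)),("head",(206.7,421.8),(243.5,447.1)),("holder",(204.2,423.6),(242.4,445.7)),("glue",(201.2,235.3),(164.8,245.9))]:
    print(n,*tri([S(*a),B(*b)]))
def cr(x,y,oy,ox): return (oy+y/2.5,ox+x/2.5)
print("slot z",at_z("scene",(189.8,330.5),.059),at_z("side",(186.1,337),.059))
print("holder z",at_z("scene",(204.2,423.6),.036),at_z("side",(242.4,445.7),.036))
# board corners (z=.018): right, bottom, left
for n,o,pts in [("scene",(120,190),[(443,240),(392,303),(217,222)]),("side",(110,190),[(467,287),(362,362),(223,192)])]:
    P=[at_z(n,cr(x,y,*o),.018) for x,y in pts]; print(n,P,np.linalg.norm(P[0]-P[1]),np.linalg.norm(P[2]-P[1]),np.degrees(np.arctan2(*(P[2]-P[1])[1::-1])))
K,D,T=KD("wrist"); print(K[0,0],K[:2,2])
from scipy.spatial.transform import Rotation as R
s=robot.get_state(); print(s["time"],s["eef_pos"],s["tcp_rot"])
M=R.from_euler("xyz",s["tcp_rot"],degrees=True).as_matrix(); print(M, M.T@(T[:3,3]-s["eef_pos"]), M.T@T[:3,:3])
```

```text
slot [0.565 0.072 0.116] [np.float64(0.0018119638507504453), np.float64(0.0018119638507505646)]
cradle [0.594 0.036 0.071] [np.float64(0.008117445571301422), np.float64(0.008117445571301531)]
grip [0.469 0.371 0.075] [np.float64(0.002962978466752669), np.float64(0.0029629784667526016)]
head [0.473 0.366 0.017] [np.float64(0.0027641637201292076), np.float64(0.002764163720129087)]
holder [0.506 0.365 0.067] [np.float64(0.0030971911006232784), np.float64(0.0030971911006231747)]
glue [ 0.596 -0.255 -0.005] [np.float64(0.002903948579740277), np.float64(0.0029039485797404765)]
slot z [0.513 0.059 0.059] [0.53  0.047 0.059]
holder z [0.475 0.367 0.036] [0.488 0.365 0.036]
scene [array([0.558, 0.195, 0.018]), array([0.672, 0.152, 0.018]), array([ 0.605, -0.1  ,  0.018])] 0.12253431154157068 0.2612697388801666 -104.90944788982107
side [array([0.542, 0.193, 0.018]), array([0.685, 0.16 , 0.018]), array([ 0.61 , -0.1  ,  0.018])] 0.1467045938871057 0.27081467751283883 -106.09696165990968
286.64708418046774 [315.113 201.494]
1.5 [ 0.141 -0.532  0.239] [179.999   0.     14.828]
[[ 0.967  0.256  0.   ]
 [ 0.256 -0.967 -0.   ]
 [-0.     0.    -1.   ]] [ 0.065 -0.    -0.145] [[-0.     0.966  0.257]
 [ 1.     0.    -0.   ]
 [-0.     0.257 -0.966]]
```

```bash
python3 -m jog '0.0881 .045 -.0425 -.0055 0 0 0;0.0881 .045 -.0425 -.0055 0 0 0;0.0881 .045 -.0425 -.0055 0 0 0;0.0881 .045 -.0425 -.0055 0 0 0;0.0881 .045 -.0425 -.0055 0 0 0'; python3 -m jog '0.0881 .045 -.0425 -.0055 0 0 0;0.0881 .045 -.0425 -.0055 0 0 0;0.0881 .045 -.0425 -.0055 0 0 0;0.0881 .045 -.0425 -.0055 0 0 0;0.0881 .045 -.0425 -.0055 0 0 0'; python3 -m jog '0.0881 .02 -.02 0 0 0 0; 0.0881 0 0 0 0 0 0;0.0881 0 0 0 0 0 0'
cat > look.py <<'E'
import sys
from h import *
np.set_printoptions(precision=4,suppress=True)
tag=sys.argv[1]; cal=KD("wrist"); im=robot.grab_frame("wrist"); save(tag+".png",im)
np.savez(tag+".npz",K=cal[0],D=cal[1],T=cal[2])
Z=dict(slot=.059,cradle_top=.068,clamp_grip=.090,lever_tip=.155,holder_top=.036,clamp_head=.036,board=0,clamp_pad=.058)
for l in sys.argv[2:]:
    for r in robot.spot_point("wrist",l)[:2]: print(l,np.round(r["position"],1),round(r["confidence"],2),at_z("wrist",r["position"],Z[l],cal))
E
python3 look.py w1 slot cradle_top board
```

```text
time: 2.12
eef_pos: [0.3045, -0.2669, 0.2666]
tcp_rot: [180.0, -0.0, 14.8]
wrist_force: [0.9, -0.9, 0.0]
opening: 0.0882
grip_force: 0.0
time: 2.75
eef_pos: [0.4678, -0.0036, 0.2942]
tcp_rot: [180.0, -0.0, 14.8]
wrist_force: [1.1, -1.0, 0.1]
opening: 0.0883
grip_force: 0.0
time: 3.12
eef_pos: [0.4808, 0.0182, 0.2937]
tcp_rot: [180.0, 0.0, 14.8]
wrist_force: [0.2, 0.3, 0.0]
opening: 0.0881
grip_force: 0.0
slot [129.4 297.8] 0.79 [0.533  0.0554 0.059 ]
slot [70.8 65.2] 0.22 [0.5319 0.3642 0.059 ]
cradle_top [ 90.8 322.6] 0.92 [0.5857 0.0368 0.068 ]
board [100.3 311.2] 0.56 [0.5765 0.0497 0.    ]
```

View pics/w1.png

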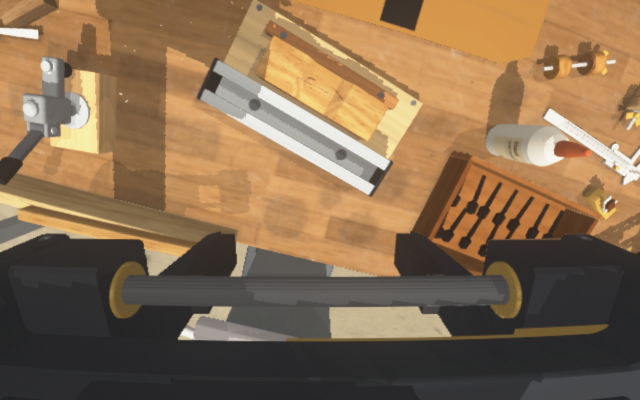

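The wrist view shows the rail from (208,80) to (383,178) with the slot centre near (298,129). The cradle is at (322,91), the fence is beyond it, the clamp is at (50,110), and the white bottle is at (525,145), well to the right.

Run:
```python
from h import *
np.set_printoptions(precision=4,suppress=True)
d=np.load("w1.npz");cal=(d["K"],d["D"],d["T"])
im=cv2.imread("pics/w1.png");hsv=cv2.cvtColor(im,cv2.COLOR_BGR2HSV)
m=((hsv[...,1]<45)&(hsv[...,2]>90)).astype(np.uint8);roi=np.zeros_like(m);roi[50:200,190:400]=1;m&=roi
n,lab,st,ce=cv2.connectedComponentsWithStats(m)
allp=[]
for i in range(1,n):
    if st[i,4]<100: continue
    r,c=np.where(lab==i); P=np.array([at_z("wrist",(a,b),.059,cal)[:2] for a,b in zip(r,c)],np.float32)
    print(st[i],cv2.minAreaRect(P)); allp.append(P)
Q=np.vstack(allp);print(cv2.minAreaRect(Q))
# wood of cradle
for nm,px in dict(capFL=(60,215),capNL=(98,201),capFR=(163,392),capNR=(193,374),bolt1=(104,255),bolt2=(155,341)).items(): print(nm,at_z("wrist",px,.059 if nm[0]=="c" else .021,cal))
for i in robot.silhouettes("wrist","cradle_top")[:1]:
    r,c=np.where(i["region"]);P=np.array([at_z("wrist",(a,b),.066,cal)[:2] for a,b in zip(r,c)],np.float32);print("cradle",i["confidence"],cv2.minAreaRect(P))
for l in ["clamp_grip","holder_top"]:
    for r in robot.spot_point("wrist",l)[:1]: print(l,r["position"],at_z("wrist",r["position"],dict(clamp_grip=.09,holder_top=.036)[l],cal))
v=im[40:210,190:410];o=im[20:190,0:120]
cv2.imwrite("pics/w1c.png",cv2.resize(np.hstack([v,o]),None,fx=2.3,fy=2.3,interpolation=2))
```

```text
[ 200   60  191  135 8008] ((0.5320019125938416, 0.056175485253334045), (0.254630446434021, 0.05404546484351158), 75.11569213867188)
((0.5320019125938416, 0.056175485253334045), (0.254630446434021, 0.05404546484351158), 75.11569213867188)
capFL [0.5887 0.1746 0.059 ]
capNL [0.5401 0.1838 0.059 ]
capFR [ 0.523 -0.076  0.059]
capNR [ 0.4778 -0.0652  0.059 ]
bolt1 [0.5504 0.1235 0.021 ]
bolt2 [ 0.5128 -0.0118  0.021 ]
cradle 0.92 ((0.5866191983222961, 0.03829757869243622), (0.16340145468711853, 0.0520249605178833), 74.37857818603516)
clamp_grip [107.3, 47.2] [0.4853 0.3578 0.09  ]
holder_top [108.9, 72.4] [0.4827 0.3698 0.036 ]
```

View pics/w1c.png

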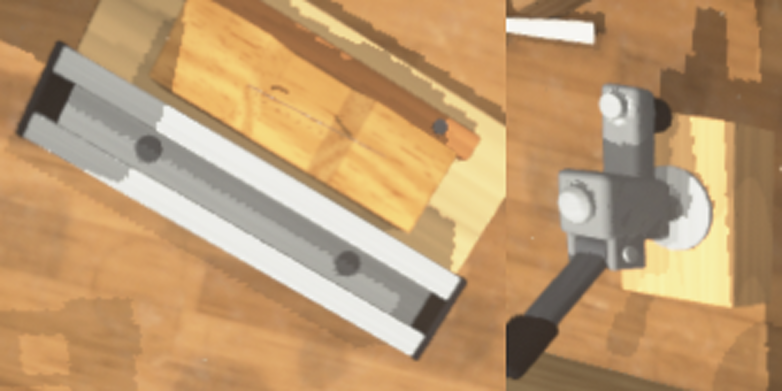

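The crop shows a clear rail with two bolts in its slot. The clamp's stud is through the hub near crop (590,205), the toe points up the image and the lever points down-left. It is the only clamp, so I'm moving above it.

```bash
python3 -m jog '0.0881 .002 -.058 0 0 0 0;0.0881 .002 -.058 0 0 0 0;0.0881 .002 -.058 0 0 0 0;0.0881 .002 -.058 0 0 0 0;0.0881 .002 -.058 0 0 0 0'; python3 -m jog '0.0881 0 -.06 0 0 0 0;0.0881 0 0 0 0 0 0;0.0881 0 0 0 0 0 0'
python3 look.py w2 clamp_grip holder_top lever_tip clamp_head clamp_pad
```

```text
time: 4.1
eef_pos: [0.4161, 0.3033, 0.2939]
tcp_rot: [180.0, -0.0, 14.8]
wrist_force: [1.3, -0.3, -0.4]
opening: 0.0878
grip_force: 0.0
time: 4.47
eef_pos: [0.4014, 0.3593, 0.2936]
tcp_rot: [180.0, 0.0, 14.8]
wrist_force: [-1.0, 0.0, -0.0]
opening: 0.088
grip_force: 0.0
clamp_grip [113.1 324.4] 0.7 [0.4804 0.3693 0.09  ]
lever_tip [175.  314.1] 0.75 [0.4173 0.3649 0.155 ]
clamp_head [116.8 322.3] 0.91 [0.4776 0.3697 0.036 ]
```

View pics/w2.png

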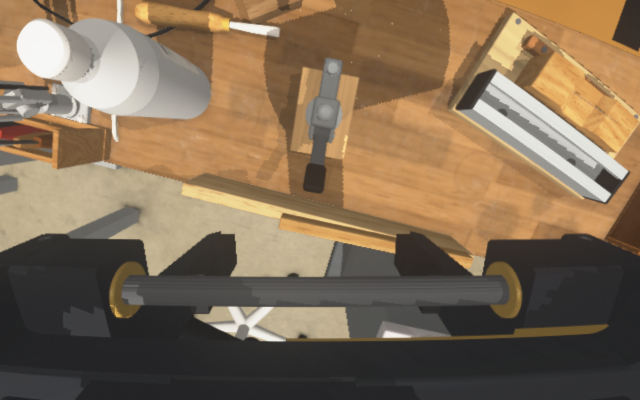

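The clamp is now upright in view: nut at about (325,110), toe end at (332,66), lever end at (314,178), holder around it. A large spray bottle is at left, columns 20–210, so I'm checking gripper clearance to it.

Run:
```python
from h import *
np.set_printoptions(precision=4,suppress=True)
d=np.load("w2.npz");cal=(d["K"],d["D"],d["T"])
f=lambda px,z:at_z("wrist",px,z,cal)
h=f((113.1,324.4),.080);l=f((175,314.1),.145);n=f((109,325),.107);t=f((66,332),.078);hd=f((116.8,322.3),.026)
print(h,l,n,t,hd)
yw=lambda a:np.degrees(np.arctan2(a[1],a[0]));print(yw(n-l),np.linalg.norm((n-l)[:2]),yw(t-n),yw(t-l))
print("bottle",f((110,205),.06),f((80,170),.2),f((60,135),.25))
im=cv2.imread("pics/w2.png");hsv=cv2.cvtColor(im,cv2.COLOR_BGR2HSV)
for k in robot.silhouettes("wrist","holder_top")[:1]:
    r,c=np.where(k["region"]);P=np.array([f((a,b),.036)[:2] for a,b in zip(r,c)],np.float32);print(k["confidence"],cv2.minAreaRect(P))
for a in ["clamp_grip","lever_tip"]:
  for k in robot.silhouettes("wrist",a)[:1]:
    print(a,k["confidence"],k["region"].sum(),np.ptp(np.where(k["region"]),axis=1))
cv2.imwrite("pics/w2c.png",cv2.resize(im[50:200,270:380],None,fx=4,fy=4,interpolation=2))
```

```text
[0.4809 0.3691 0.08  ] [0.4157 0.3645 0.145 ] [0.484  0.3702 0.107 ] [0.5347 0.3745 0.078 ] [0.4779 0.3695 0.026 ]
4.721556579140292 0.0685969986165327 4.85254071806949 4.777311146753336
bottle [0.4474 0.517  0.06  ] [0.4694 0.4963 0.2   ] [0.4748 0.4948 0.25  ]
0.9 ((0.4816325008869171, 0.3691401481628418), (0.11108221858739853, 0.07489442080259323), 5.002979278564453)
clamp_grip 0.86 2886 [134  39]
lever_tip 0.61 1174 [66 27]
```

View pics/w2c.png

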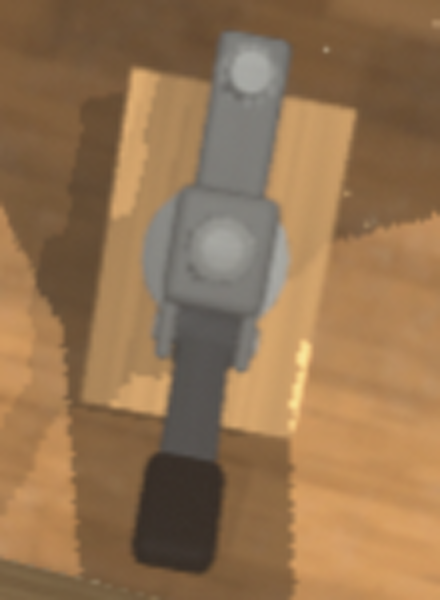

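```bash
python3 -m jog '0.0881 0 0 0 0 0 .171;0.0881 .041 -.0015 .03 0 0 0;0.0881 .040 -.0014 .03 0 0 0;0.0881 0 0 .05 0 0 0;0.0881 0 0 .03 0 0 0'; python3 -m jog '0.0881 0 0 .02 0 0 0;0.0881 0 0 0 0 0 0'
python3 look.py w3 clamp_grip clamp_pad
```

```text
time: 5.55
eef_pos: [0.4815, 0.3691, 0.1511]
tcp_rot: [179.9, 0.2, 5.0]
wrist_force: [0.8, -0.2, -0.1]
opening: 0.088
grip_force: 0.0
time: 5.8
eef_pos: [0.4813, 0.3693, 0.1325]
tcp_rot: [179.9, 0.2, 5.0]
wrist_force: [-0.5, 0.1, 0.3]
opening: 0.088
grip_force: 0.0
clamp_grip [218.6 316.1] 0.56 [0.484  0.3691 0.09  ]
```

```bash
python3 -m jog '0.0881 .0007 0 .036 0 0 0;0.0881 0 0 .0355 0 0 0;0.0881 0 0 0 0 0 0;0.02 0 0 0 0 0 0;0.02 0 0 0 0 0 0' 45; python3 -m jog '0.02 0 0 0 0 0 0;0.02 0 0 0 0 0 0;0.02 0 0 0 0 0 0'
```

```text
time: 6.58
eef_pos: [0.4832, 0.3702, 0.0641]
tcp_rot: [-179.9, -0.2, 5.0]
wrist_force: [0.4, -0.6, -0.3]
opening: 0.0701
grip_force: 0.0
time: 6.95
eef_pos: [0.4825, 0.3698, 0.0624]
tcp_rot: [-180.0, -0.0, 5.0]
wrist_force: [0.1, -0.3, 1.4]
opening: 0.0399
grip_force: 0.0
```

```bash
python3 -m jog '0.02 0 0 0 0 0 0;0.02 0 0 0 0 0 0;0.02 0 0 0 0 0 0'; python3 -m jog '0.02 0 0 -.02 0 0 0;0.02 0 0 0 0 0 0'
```

```text
time: 7.32
eef_pos: [0.4825, 0.3696, 0.0623]
tcp_rot: [180.0, 0.0, 5.0]
wrist_force: [-1.0, -2.2, 1.7]
opening: 0.0294
grip_force: 45.0
time: 7.58
eef_pos: [0.4827, 0.37, 0.0827]
tcp_rot: [-180.0, -0.1, 5.0]
wrist_force: [-0.3, -0.6, -4.5]
opening: 0.0298
grip_force: 45.0
```

```bash
python3 -m jog '0.02 0 0 -.045 0 0 0;0.02 0 0 -.045 0 0 0;0.02 .008 .054 0 0 0 0;0.02 .008 .054 0 0 0 0;0.02 .008 .054 0 0 0 0'; python3 -m jog '0.02 .008 .054 0 0 0 0;0.02 .008 .053 0 0 0 0;0.02 0 0 0 0 0 -.175;0.02 0 0 0 0 0 -.175;0.02 0 0 0 0 0 -.175';python3 -m jog '0.02 0 0 0 0 0 -.175;0.02 0 0 0 0 0 -.175;0.02 0 0 0 0 0 -.175;0.02 0 0 0 0 0 -.172;0.02 0 0 0 0 0 0'
python3 look.py w4 slot
python3 - <<'E'
from h import *
# lever/hub view in fixed cams
for n in ["scene","side"]:
    save(n+"4.png",robot.grab_frame(n))
    for l in ["clamp_head","clamp_grip","clamp_pad","lever_tip"]: print(n,l,[(np.round(r["position"],1).tolist(),round(r["confidence"],2)) for r in robot.spot_point(n,l)][:2])
E
```

```text
time: 8.2
eef_pos: [0.5203, 0.209, 0.1711]
tcp_rot: [180.0, 0.1, 5.1]
wrist_force: [0.4, 1.3, -4.3]
opening: 0.0295
grip_force: 45.0
time: 8.82
eef_pos: [0.5455, 0.1051, 0.171]
tcp_rot: [-179.9, 0.1, 35.4]
wrist_force: [-0.3, 0.3, -3.9]
opening: 0.03
grip_force: 45.0
time: 9.45
eef_pos: [0.5455, 0.1054, 0.1712]
tcp_rot: [-179.9, 0.0, 75.0]
wrist_force: [0.7, -0.2, -4.0]
opening: 0.0295
grip_force: 45.0
scene clamp_head [([182.5, 343.7], 0.63)]
scene clamp_grip [([168.8, 341.9], 0.55)]
scene clamp_pad []
scene lever_tip [([144.2, 320.7], 0.63)]
side clamp_head [([183.6, 351.2], 0.69)]
side clamp_grip [([168.9, 353.7], 0.81)]
side clamp_pad [([188.7, 365.0], 0.47)]
side lever_tip [([131.8, 336.7], 0.72), ([209.4, 324.5], 0.3)]
```

Run:
```python
from h import *
np.set_printoptions(precision=4,suppress=True)
for a,b in [((182.5,343.7),(183.6,351.2)),((168.8,341.9),(168.9,353.7)),((144.2,320.7),(131.8,336.7))]:
    print(*tri([ray("scene",a),ray("side",b)]))
for n in ["scene","side"]: print(n,"exp head",proj(n,[.5455,.1054,.1348]),"grip",proj(n,[.5455,.1054,.1888]))
a=cv2.imread("pics/scene4.png")[110:240,250:410];b=cv2.imread("pics/side4.png")[110:240,270:430]
cv2.imwrite("pics/c4.png",cv2.resize(np.hstack([a,b]),None,fx=2.5,fy=2.5,interpolation=2))
```

```text
[0.5619 0.1115 0.1559] [np.float64(0.0026239062073545455), np.float64(0.002623906207354477)]
[0.5397 0.1003 0.1867] [np.float64(0.005061689237848777), np.float64(0.0050616892378488034)]
[0.5144 0.0269 0.2464] [np.float64(0.004482713404460048), np.float64(0.004482713404459999)]
scene exp head [183.8443 342.9541] grip [171.5382 343.7653]
side exp head [182.6059 352.4902] grip [168.6892 353.9198]
```

View pics/c4.png

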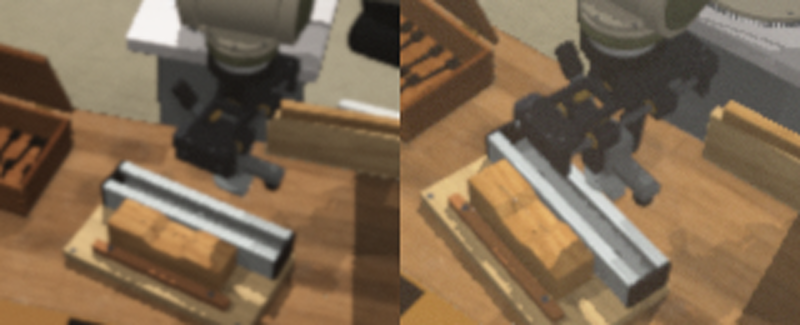

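Scene and side crops show the clamp held toe along the rail, above its near (+y) end. The detections agree with the expected projections within 3 px. Now lowering carefully.

```bash
python3 -m jog '0.02 0 0 .05 0 0 0;0.02 0 0 .006 0 0 0;0.02 0 0 .006 0 0 0;0.02 0 0 .004 0 0 0'; python3 -m jog '0.02 0 0 .004 0 0 0;0.02 0 0 .004 0 0 0'
```

```text
time: 10.55
eef_pos: [0.5466, 0.1053, 0.1073]
tcp_rot: [179.9, -0.0, 75.0]
wrist_force: [-0.4, -0.3, -4.6]
opening: 0.0296
grip_force: 45.0
time: 10.8
eef_pos: [0.5461, 0.1053, 0.0985]
tcp_rot: [180.0, -0.0, 75.0]
wrist_force: [0.4, -0.4, -4.5]
opening: 0.0296
grip_force: 45.0
```

```bash
python3 -m jog '0.02 0 0 .005 0 0 0;0.02 0 0 .004 0 0 0;0.02 0 0 .003 0 0 0;0.02 0 0 0 0 0 0'
```

```text
time: 11.3
eef_pos: [0.5458, 0.1053, 0.086]
tcp_rot: [-180.0, 0.0, 75.0]
wrist_force: [0.7, 0.8, -4.5]
opening: 0.0297
grip_force: 45.0
```

```bash
python3 -m jog '0.02 0 0 .001 0 0 0;0.02 0 0 0 0 0 0'
```

```text
time: 11.55
eef_pos: [0.546, 0.1053, 0.0854]
tcp_rot: [180.0, -0.0, 75.0]
wrist_force: [0.4, 0.7, -3.8]
opening: 0.0298
grip_force: 45.0
```

```bash
python3 -m jog '0.02 0 0 .0005 0 0 0;0.02 0 0 0 0 0 .15;0.02 0 0 0 0 0 .15;0.02 0 0 0 0 0 .15'
```

```text
time: 12.05
eef_pos: [0.5461, 0.1052, 0.0853]
tcp_rot: [179.9, -0.0, 49.0]
wrist_force: [-1.0, -1.2, 0.8]
opening: 0.0302
grip_force: 45.0
```

```bash
python3 -m jog '0.02 0 0 0 0 0 .16;0.02 0 0 0 0 0 .16;0.02 0 0 0 0 0 .16'
```

```text
time: 12.42
eef_pos: [0.5461, 0.1052, 0.0853]
tcp_rot: [180.0, -0.1, 21.5]
wrist_force: [0.0, 0.7, 1.1]
opening: 0.0296
grip_force: 45.0
```

```bash
python3 -m jog '0.02 0 0 0 0 0 .16;0.02 0 0 0 0 0 .16;0.02 0 0 0 0 0 .16;0.02 0 0 0 0 0 .161;0.02 0 0 0 0 0 0'
python3 -m jog '0.02 0 0 0 0 0 0;0.02 0 0 0 0 0 0'
python3 - <<'E'
from h import *
np.set_printoptions(precision=4,suppress=True)
o={}
for n in ["scene","side"]:
    save(n+"5.png",robot.grab_frame(n))
    for l in ["clamp_head","clamp_grip","clamp_pad","lever_tip","cradle_top"]:
        o[n,l]=[(np.round(r["position"],1).tolist(),round(r["confidence"],2)) for r in robot.spot_point(n,l)][:2]; print(n,l,o[n,l])
a=cv2.imread("pics/scene5.png")[110:240,250:410];b=cv2.imread("pics/side5.png")[110:240,270:430]
cv2.imwrite("pics/c5.png",cv2.resize(np.hstack([a,b]),None,fx=2.5,fy=2.5,interpolation=2))
E
```

```text
time: 13.05
eef_pos: [0.5462, 0.1053, 0.0853]
tcp_rot: [-180.0, -0.1, -14.9]
wrist_force: [-0.9, 0.5, 2.4]
opening: 0.0298
grip_force: 45.0
time: 13.3
eef_pos: [0.5462, 0.1053, 0.0853]
tcp_rot: [-180.0, -0.1, -14.9]
wrist_force: [-0.6, -0.1, 4.5]
opening: 0.0296
grip_force: 45.0
scene clamp_head [([200.4, 338.9], 0.6)]
scene clamp_grip [([187.0, 342.9], 0.63), ([193.1, 326.2], 0.24)]
scene clamp_pad []
scene lever_tip []
scene cradle_top [([204.7, 317.8], 0.7)]
side clamp_head [([202.8, 350.2], 0.49)]
side clamp_grip [([189.8, 351.0], 0.87)]
side clamp_pad []
side lever_tip [([162.8, 373.5], 0.61)]
side cradle_top [([194.2, 321.1], 0.66)]
```

View pics/c5.png

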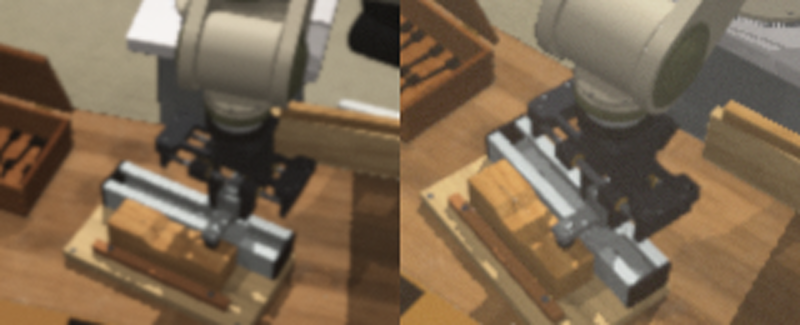

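The crops show the washer on the rail and the toe lying across, over the cradle's near end. The cradle has not moved. I'm releasing and rising to press the lever.

```bash
python3 -m jog '0.0881 0 0 0 0 0 0;0.0881 0 0 0 0 0 0;0.0881 0 0 0 0 0 0;0.0881 0 0 -.04 0 0 0;0.0881 0 0 -.05 0 0 0'; python3 -m jog '0.0 0 0 -.05 0 0 0;0.0 -.025 0 0 0 0 0;0.0 0 0 0 0 0 0;0.0 0 0 0 0 0 0;0.0 0 0 0 0 0 0'
python3 look.py w6 lever_tip clamp_grip
python3 - <<'E'
from h import *
np.set_printoptions(precision=4,suppress=True)
P={}
for n in ["scene","side"]:
    save(n+"6.png",robot.grab_frame(n))
    for l in ["clamp_grip","lever_tip"]:
        r=robot.spot_point(n,l)
        if r: P.setdefault(l,[]).append(ray(n,r[0]["position"])); print(n,l,np.round(r[0]["position"],1),round(r[0]["confidence"],2))
for l in P:
    if len(P[l])>1: print(l,*tri(P[l]))
c=np.array([.5462,.1053,0]);x=np.array([.966,-.259,0])
print("exp tip",c-.067*x+[0,0,.168])
E
```

```text
time: 14.52
eef_pos: [0.5453, 0.1053, 0.175]
tcp_rot: [180.0, 0.2, -15.0]
wrist_force: [-0.3, 0.6, -0.3]
opening: 0.0778
grip_force: 0.0
time: 15.15
eef_pos: [0.5222, 0.1115, 0.2241]
tcp_rot: [180.0, 0.1, -15.0]
wrist_force: [0.0, -0.9, 0.1]
opening: 0.0317
grip_force: 0.0
lever_tip [266.4 317.8] 0.8 [0.4756 0.1217 0.155 ]
clamp_grip [169.4 314.4] 0.81 [0.5445 0.1062 0.09  ]
scene lever_tip [160.6 353.1] 0.58
side clamp_grip [190.4 353.7] 0.94
side lever_tip [164.1 374.3] 0.71
lever_tip [0.4833 0.1242 0.1729] [np.float64(0.006307056966020844), np.float64(0.006307056966020782)]
exp tip [0.4815 0.1227 0.168 ]
```

View pics/w6.png

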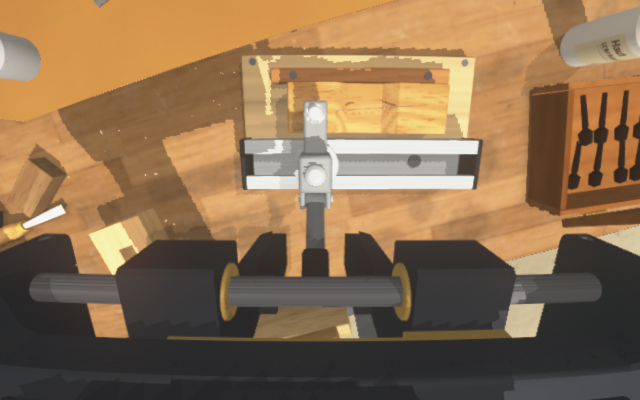

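Wrist view: the clamp is square across the slot at (315,175), toe over the cradle's left raised end, lever straight towards the gripper at (316,250). Everything is aligned with the tool axes.

```bash
python3 -m jog '0.0 -.018 0 0 0 0 0;0.0 -.017 0 0 0 0 0;0.0 0 0 .04 0 0 0;0.0 0 0 0 0 0 0' 60; python3 -m jog '0.0 -.001 0 .008 0 0 0;0.0 -.003 0 .007 0 0 0;0.0 0 0 0 0 0 0'
```

```text
time: 16.1
eef_pos: [0.4867, 0.1208, 0.1832]
tcp_rot: [179.9, 0.3, -15.0]
wrist_force: [0.8, 0.1, -0.3]
opening: 0.0003
grip_force: 0.0
time: 16.48
eef_pos: [0.484, 0.1218, 0.1698]
tcp_rot: [-180.0, -0.0, -15.0]
wrist_force: [0.6, -0.6, 0.2]
opening: 0.0006
grip_force: 0.3
```

```bash
python3 -m jog '0.0 -.006 0 .010 0 0 0;0.0 -.006 0 .011 0 0 0;0.0 0 0 0 0 0 0'
```

```text
time: 16.85
eef_pos: [0.4716, 0.1251, 0.1479]
tcp_rot: [180.0, 0.1, -15.0]
wrist_force: [0.0, -0.3, 2.1]
opening: 0.0003
grip_force: 0.5
```

```bash
python3 -m jog '0.0 -.005 0 .011 0 0 0;0.0 -.005 0 .010 0 0 0;0.0 0 0 0 0 0 0'
```

```text
time: 17.23
eef_pos: [0.4623, 0.1275, 0.1269]
tcp_rot: [180.0, 0.1, -15.0]
wrist_force: [1.4, -0.4, 0.9]
opening: 0.0006
grip_force: 0.5
```

```bash
python3 -m jog '0.0 -.003 0 .010 0 0 0;0.0 -.002 0 .010 0 0 0;0.0 0 0 0 0 0 0'; python3 -m jog '0.0 -.001 0 .006 0 0 0;0.0 0 0 .004 0 0 0;0.0 0 0 0 0 0 0'
```

```text
time: 17.6
eef_pos: [0.4576, 0.1288, 0.107]
tcp_rot: [180.0, 0.1, -15.0]
wrist_force: [-0.1, 0.8, 1.6]
opening: 0.0
grip_force: 0.4
time: 17.98
eef_pos: [0.4569, 0.1291, 0.0975]
tcp_rot: [180.0, 0.0, -15.0]
wrist_force: [0.6, 0.3, 3.6]
opening: 0.0005
grip_force: 1.3
```

```bash
python3 -m jog '0.0 0 0 .003 0 0 0;0.0 0 0 .002 0 0 0;0.0 0 0 0 0 0 0'; python3 -m jog '0.0 0 0 .002 0 0 0;0.0 0 0 .002 0 0 0;0.0 0 0 0 0 0 0'
```

```text
time: 18.35
eef_pos: [0.4569, 0.1291, 0.0926]
tcp_rot: [180.0, 0.0, -15.0]
wrist_force: [-0.8, 1.0, 4.5]
opening: 0.0005
grip_force: 1.9
time: 18.73
eef_pos: [0.4566, 0.1292, 0.0893]
tcp_rot: [-180.0, 0.0, -15.0]
wrist_force: [-5.7, 2.0, 14.1]
opening: 0.0004
grip_force: 7.6
```

The force has climbed to 14 N, so the lever is at its stop. I'm lifting off and looking.

```bash
python3 -m jog '0.0 0 0 .001 0 0 0;0.0 0 0 0 0 0 0;0.0 0 0 -.03 0 0 0;0.0 0 0 -.05 0 0 0;0.0 0 0 -.05 0 0 0'; python3 -m jog '0.0 0 0 -.03 0 0 0;0.0 -.03 0 0 0 0 0;0.0 0 0 0 0 0 0'
python3 look.py w7 cradle_top clamp_grip
python3 - <<'E'
from h import *
ims=[]
for n in ["scene","side"]:
    im=robot.grab_frame(n)
    r=robot.spot_point(n,"lever_tip"); print(n,[(np.round(k["position"],1),round(k["confidence"],2)) for k in r], "exp down",proj(n,[.4535,.130,.091]),"up",proj(n,[.4815,.1227,.168]))
    ims.append(im[130:230,270:400,::-1])
w=cv2.imread("pics/w7.png")
v=cv2.resize(np.hstack(ims),None,fx=3,fy=3,interpolation=2)
w=cv2.resize(w[40:240,200:520],(780,290) if 0 else None,fx=1.4,fy=1.4)
w=cv2.copyMakeBorder(w,0,0,0,v.shape[1]-w.shape[1],0)
cv2.imwrite("pics/c7.png",np.vstack([v,w]))
E
```

```text
time: 19.35
eef_pos: [0.4567, 0.129, 0.2187]
tcp_rot: [180.0, 0.1, -15.0]
wrist_force: [0.6, -0.1, -0.8]
opening: 0.0006
grip_force: 0.0
time: 19.73
eef_pos: [0.4269, 0.1371, 0.2477]
tcp_rot: [180.0, 0.0, -14.9]
wrist_force: [-0.2, -0.5, 0.6]
opening: 0.0004
grip_force: 0.0
cradle_top [  6.6 368.6] 0.76 [0.5898 0.0373 0.068 ]
clamp_grip [181.5 132.9] 0.61 [0.485  0.3281 0.09  ]
scene [(array([170.3, 355.6]), 0.39)] exp down [174.6218037  355.76328566] up [163.15871862 353.38197533]
side [(array([174.1, 380.3]), 0.64)] exp down [176.32181548 378.86004126] up [162.18414222 373.85490806]
```

View pics/c7.png

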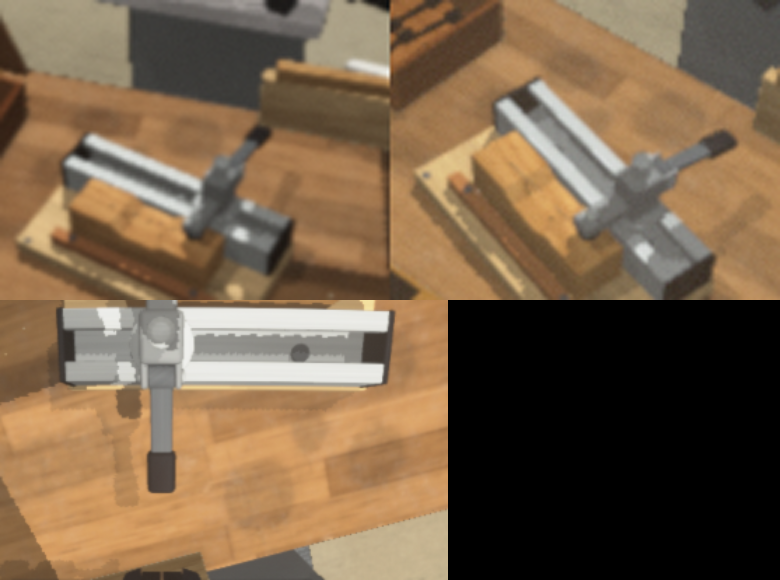

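The views show the lever down and level, the toe on the cradle's end, and the cradle in place. The lever tip is close to the expected down position in both fixed cameras. The robot is clear, so I'm handing in.

```bash
python3 -c "
from station import robot
print(robot.hand_in())"
```

```text
the job is handed in; nothing more can be done
None
```

I clamped the cradle to the board at its +y end and handed the job in at about 20 s; hand-in returned no verdict. The pictures show the head across the slot and the lever down, and the cradle was within about 4 mm of its start (camera estimate). I did not measure the foot's force on the wood.

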